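# Run the hook carrier round the bent utensil rail to its parked end

### The job

Pick up the blue hook carrier, thread it onto the open end of the bent dark steel bar with its grip fin upward, and slide it gently round the bend and along the second leg, never forcing it where it binds, until it has pushed the red plunger at the bracket fully in. Let go and leave the carrier hanging there at rest, fin up, without disturbing the other things on the shelf.

Things in the scene. Friction and masses are not known exactly. Their poses are not given: they have to be found in the camera images.
- carrier_bore (a point): Centre of the bore (13 mm round through hole) of the loose blue plastic hook carrier, about 0.14 kg, half-way up it. x = along the bore, z = up. Drilled block round it 27 x 27 mm, 22 mm long along x. Above it the grip fin, 22 mm along x, 14 mm thick along y, from 13.5 to 52 mm above this point. It may go onto the bar either way round.
- carrier: The same carrier, origin under its foot, 48 mm below the bore centre; same axes; 100 mm high in all. Starts standing on the shelf, fin up. Foot block 26 mm along x, 40 along y, 34.5 high, with a small steel hook reaching 37 mm out on each y side, within 24 mm of the foot.
- rail: Fixed bent round dark steel bar, 8 mm in diameter, level, axis 90 mm above the shelf (shelf top 20 mm above the table). Origin on the axis at the free rounded tip; +x along the straight 100 mm first leg towards the bend, z up. Held only by the white bracket at the far end (top 12 mm above the axis). Lightly fixed: over 25 N between carrier and bar or plunger is forcing it.
- bend_center (a point): Centre of the bend (axis radius 50 mm), at bar height, at x = 100, y = -50 mm in the bar's frame: the bar turns right, clockwise seen from above. The turn differs each time, from 50 to 70 degrees, and is not measured: see or feel it. Parked, the carrier's bore centre is 108 mm from here.
- plunger (a joint): Red sleeve, 22 mm in diameter, 18 mm long, round the straight second leg in front of the bracket; its face is 97 mm past the end of the bend when out and 107 mm when in. Value in m: about 0 out, 0.010 fully in, rigid there. Takes about 4 N, does not spring back.
- bowl_lower: Lower of two stacked melamine bowls, 130 mm wide, 55 high; leave alone. Origin under its centre.
- bowl_upper: Upper bowl, 116 mm wide; leave alone. Origin under its centre.
- mug: Mug, 76 mm wide, 85 high; leave alone. Origin under its centre.
- shaker: Glass pepper shaker with cap, 42 mm wide, 105 high; leave alone. Origin under its centre.
- chopsticks: Wooden chopstick holder, 58 mm wide, 120 high with chopsticks to 228 mm; leave alone. Origin under its centre.
- ladle: Slotted steel ladle lying flat, bowl 76 mm wide, handle 230 mm along its -x; leave alone. Origin under its bowl.
There are look-alikes about, which are no part of the job. What is shaped like the carrier but brown or yellow is not meant.

How it is judged:
On the way, in this order (a step that is already met when the one before it is completed fails the run):
1. the carrier is threaded on the first leg (x of carrier_bore in the frame of rail between 0.02 and 0.1 m and y of carrier_bore in the frame of rail between -0.006 and 0.006 m and z of carrier_bore in the frame of rail between -0.006 and 0.006 m), for 0.1 s.
2. the carrier has come round the bend onto the second leg (y of carrier_bore in the frame of rail below -0.025 m and horizontal distance between carrier_bore and bend_center below 0.1 m and z of carrier_bore in the frame of rail between -0.006 and 0.006 m), for 0.05 s.
At the end, for the whole second after the job is handed in: The plunger is in by more than 8.5 mm, the carrier hangs on the second leg at it (bore centre 108 mm from the bend centre, within 6 mm, and within 6 mm of the bar's height), fin up within 0.3 rad, at rest and released (value of joint plunger above 0.0085 m and horizontal distance between carrier_bore and bend_center between 0.10224 and 0.11424 m and y of carrier_bore in the frame of rail below -0.06 m and z of carrier_bore in the frame of rail between -0.006 and 0.006 m and angle between carrier's own z axis and vertical below 0.3 rad and linear speed of carrier below 0.02 m/s); the robot touches nothing.
It fails at once if over 25 N between the carrier and the bar or plunger (forcing) (contact force between carrier and rail above 25 N).
It fails at once if a bystander was moved more than 20 mm (distance of any of bowl_lower, bowl_upper, mug, shaker, chopsticks, ladle from where it was at the start of the episode above 0.02 m).
It also fails if it takes over 72 s, if anything falls off the work surface, if the arm or the gripper's body presses on something with over 40 N, if the wrist force passes 120 N, or if a joint passes its speed limit or range.

### The arm

A 7-joint arm with a two-finger parallel gripper is mounted at the origin on the work surface. World frame = base frame: x ahead of the robot, y to its left, z up, the work surface at z = 0. Lengths are in m, angles in rad, forces in N, time in s.
With the tool pointing down it reaches from about 0.425 to 0.925 m from the base axis. Payload 6.8 kg.
Tool frame: the origin (TCP) lies on the mounting face of the last link; the fingertips stand 173 mm ahead of it and the grasp point (between the pads) lies 155 mm ahead of it (grip_point_offset is the distance from the TCP to the grasp point, in m); x points along the fingers, z is the direction in which the jaws open and shut, and the axes are right-handed (so a half turn about x gives the same grasp; the last joint's range is limited). The gripper opens to 85 mm and grips with 20 to 120 N. Pads are 22 mm wide; open, the fingers measure 114 mm over their backs; the gripper's body (76 mm by 85 mm) begins 54 mm behind the grasp point. The pads swing forward as they close: fully open they stand 13 mm farther back than shut.
Start: joints at [-1.414, 0.477, 0.022, 1.555, -0.011, 1.109, -0.083], TCP at [0.177, 0.651, 0.405] pointing down, gripper open.
Joint ranges: [-2.96, 2.96], [-0.34, 2.1], [-1.41, 1.46], [0.24, 2.44], [-1.37, 4.51], [0.17, 1.92], [-2.96, 2.96]. Speed limits (rad/s): [2.39, 2.39, 3.14, 3.14, 3.14, 3.14, 3.14].

### API

Orientations are given as a rotation vector (axis times angle).
In Python, from bench import * gives the robot as it stands. The module is installed in compiled form; this text tells all that it offers.
- The arm moves only by the tool servo_tool, never from a script. Its argument "motion" is a list of rows, each a list of 5 numbers: the shift along the tool's x, y, z in m, then the turn about the tool's x in degrees, then the gripper command: -1 is fully open, 1 is shut, values between are in proportion. In form: [[dx, dy, dz, turn, fingers], ...]. A call has 1 to 8 rows; each row is the pose to reach, as a shift and turn from the pose measured when the call began, along the tool's axes at that moment; what a row does not reach only later rows make up. A row lasts 1/10 s, in which the tool goes at most 50 mm and 8.59 degrees, less where a joint would pass 70% of its speed; a pose out of reach is approached as far as the arm can. A call with a gripper value outside its range is refused whole. The fingers move at their own pace and stop on an object; "force" is the grip in N (left out, the last holds). Time passes only in rows, so rows that repeat a pose let the fingers close. It gives the time, the measured TCP pose, the force and the opening at its end, in the units of the state.
- get_obs(): the state, without advancing time (a new reading comes with each control period).
- grab_frame(name): name is "side" or "top"; returns the picture (420x560x3 uint8, red, green, blue); there is no depth.
- camera_params(name): a dict with "mtx" (3x3 intrinsics, pixels), "world_to_cam" (4x4, takes a point from world to camera coordinates). Camera axes: x right, y down, z forward; pixel columns grow to the right and rows downward; lengths in m; the calibration is good to about 2 mm. A picture is of the moment at which its call begins. camera_params takes no time and is no camera call.
- hand_in(): hands the job in, once; it reports no verdict.
The state is a dict: "clock": time; "joints": joint angles; "qvel": joint speeds; "tau": joint torques, N m; "tcp_pos": TCP position; "orientation": TCP orientation; "contact_force": force on the tool from outside, world axes, zero at the start; "moment": the same for the moment, N m; "grip_width": finger opening in m.
Only numpy, scipy, OpenCV 4.12 (cv2) and the standard library are available. Lean on these libraries where they do the work, as an engineer would, in place of code of your own. Each camera call takes 0.05 s, during which the arm holds its last target. There are 200 camera calls.

## Working session

There is one attempt and no reset: what is moved stays moved. The work goes in short steps, Python scripts to look and compute and a tool call to move; the robot and the scene stay as the last step left them, time stands still between calls to the robot, and variables do not carry over. Pictures are saved under pics/ and viewed, about 8 in all and at most 12, crops included, and the job is handed in when it is done.

Besides the shell and the picture viewer there is one more tool, called after "Emit:" by a JSON object that holds its "api" and its "payload". servo_tool: Moves the arm, as the interface text tells. Its arguments: {"type":"object","properties":{"motion":{"type":"array","items":{"type":"array","items":{"type":"number"}}},"force":{"type":"number"}},"required":["motion"]}

```bash
mkdir -p pics; python3 - <<'E'
from bench import *
import cv2
for n in("top","side"):
    cv2.imwrite(f"pics/{n}0.png",cv2.resize(grab_frame(n)[:,:,::-1],(800,600),interpolation=cv2.INTER_CUBIC))
    p=camera_params(n);print(n,p["mtx"].tolist(),p["world_to_cam"].round(4).tolist())
print(get_obs())
E
```

```text
top [[390.15407172514534, 0.0, 281.0284427481599], [0.0, 390.15407172514534, 210.08338211358927], [0.0, 0.0, 1.0]] [[0.0135, -0.9999, 0.0051, -0.0854], [-0.9739, -0.0143, -0.2265, 0.5658], [0.2266, -0.0019, -0.974, 1.1305], [0.0, 0.0, 0.0, 1.0]]
side [[504.61272793430857, 0.0, 287.8556201971228], [0.0, 504.61272793430857, 205.25816688610794], [0.0, 0.0, 1.0]] [[-0.8746, -0.4847, 0.0121, 0.4373], [-0.3448, 0.6044, -0.7182, 0.3258], [0.3408, -0.6323, -0.6958, 1.367], [0.0, 0.0, 0.0, 1.0]]
{'clock': 0.1, 'joints': array([-1.41411132,  0.47772574,  0.02237223,  1.55632464, -0.01150121,
        1.10929357, -0.08311744]), 'qvel': array([-0.00016209, -0.00190021,  0.00018106, -0.00144993,  0.00184286,
       -0.0007573 ,  0.00057063]), 'tau': array([ 3.79926962e-03, -5.97754240e+01,  1.61358476e+00, -2.81957710e+01,
        1.28147469e-02,  5.01600327e-03,  6.70773304e-06]), 'tcp_pos': array([0.17659151, 0.65124505, 0.40382951]), 'orientation': array([-1.0130263 ,  1.32414443,  1.01121684]), 'contact_force': array([-0.12770285,  0.24993077,  0.69110624]), 'moment': array([ 0.04876541,  0.04922146, -0.02785578]), 'grip_width': 0.08561206972802671}
```

View pics/top0.png

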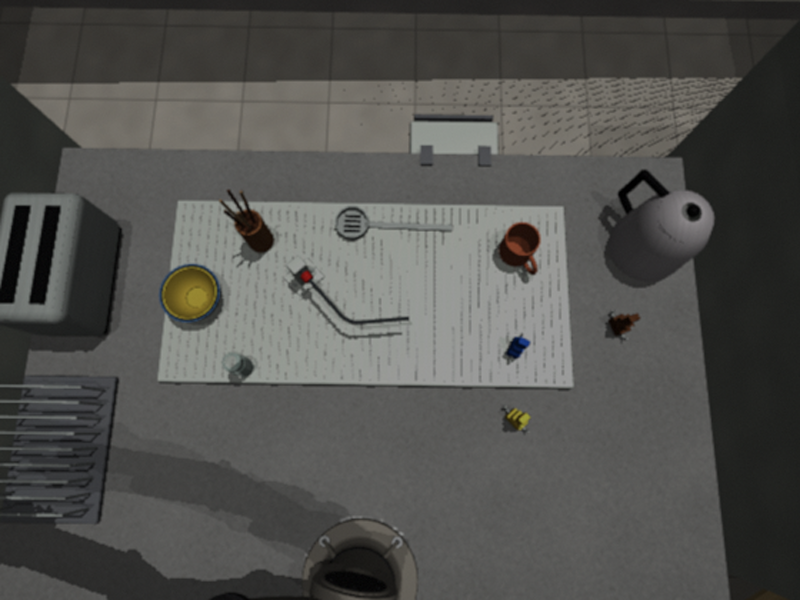

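View pics/side0.png

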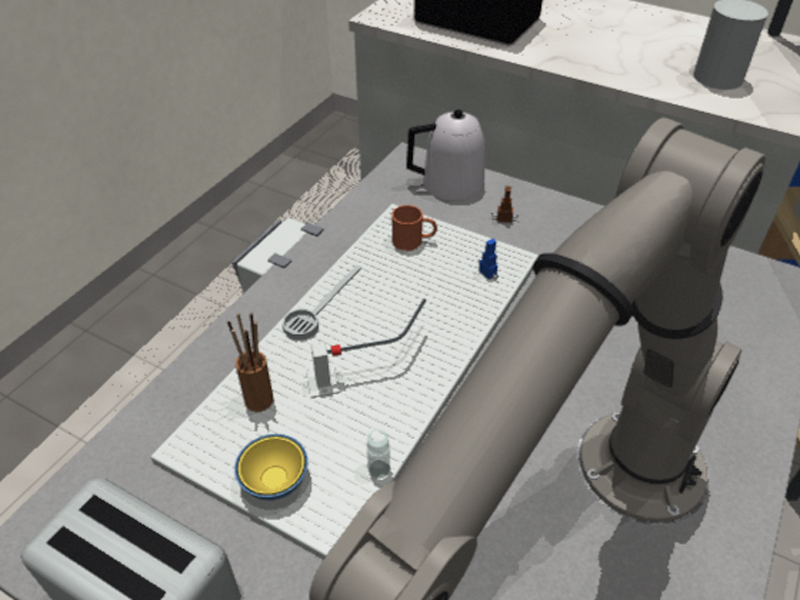

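The carrier candidates in the top view are blue at (517,347), yellow at (517,418) and brown at (622,322). Only the blue one fits. The bar tip is at about (408,319), the bend near (350,322), and the red plunger at (307,277). Next I'll enlarge and measure.

```bash
cat > h.py <<'E'
from bench import *
import cv2, numpy as np
from scipy.spatial.transform import Rotation as R
def ray(n,u,v):
    p=camera_params(n);T=p["world_to_cam"];d=T[:3,:3].T@np.linalg.solve(p["mtx"],[u,v,1]);return -T[:3,:3].T@T[:3,3],d
def atz(n,u,v,z):
    c,d=ray(n,u,v);return (c+d*(z-c[2])/d[2])[:2]
def proj(n,X):
    p=camera_params(n);c=p["world_to_cam"]@np.r_[X,1];q=p["mtx"]@c[:3];return q[:2]/q[2]
def tri(uv1,uv2,n1="top",n2="side"):
    a,d=ray(n1,*uv1);b,e=ray(n2,*uv2);d/=np.linalg.norm(d);e/=np.linalg.norm(e)
    s,t=np.linalg.lstsq(np.c_[d,-e],b-a,rcond=None)[0];return (a+s*d+b+t*e)/2,np.linalg.norm(a+s*d-b-t*e)
def crop(im,u,v,w,h,W,H): 
    c=im[int(v-h/2):int(v+h/2),int(u-w/2):int(u+w/2)];return cv2.resize(c,(W,H),interpolation=cv2.INTER_CUBIC)[:,:,::-1]
E
python3 - <<'E'
from h import *
t=grab_frame("top");s=grab_frame("side")
np.save("t.npy",t);np.save("s.npy",s)
a=crop(t,250,206,100,75,400,300);b=crop(t,362,243,40,30,400,300)
c=crop(s,262,238,100,75,400,300);d=crop(s,342,180,40,30,400,300)
cv2.imwrite("pics/c1.png",np.vstack([np.hstack([a,b]),np.hstack([c,d])]))
for n,i in(("top",t),("side",s)):
    i=i.astype(int);m=(i[...,2]>i[...,0]+30)&(i[...,2]>i[...,1]+30)
    k,l,st,ce=cv2.connectedComponentsWithStats(m.astype(np.uint8))
    print(n,[(st[j].tolist(),ce[j].round(1).tolist()) for j in range(1,k) if st[j,4]>10])
E
```

```text
top [([361, 236, 10, 7, 39], [366.0, 238.9]), ([360, 242, 7, 4, 13], [362.8, 243.9]), ([357, 245, 7, 5, 13], [359.8, 247.1])]
side [([553, 116, 7, 14, 54], [557.1, 124.4]), ([336, 167, 12, 28, 218], [341.9, 181.5]), ([548, 182, 10, 4, 20], [553.4, 182.8]), ([168, 339, 8, 7, 11], [171.2, 341.6])]
```

View pics/c1.png

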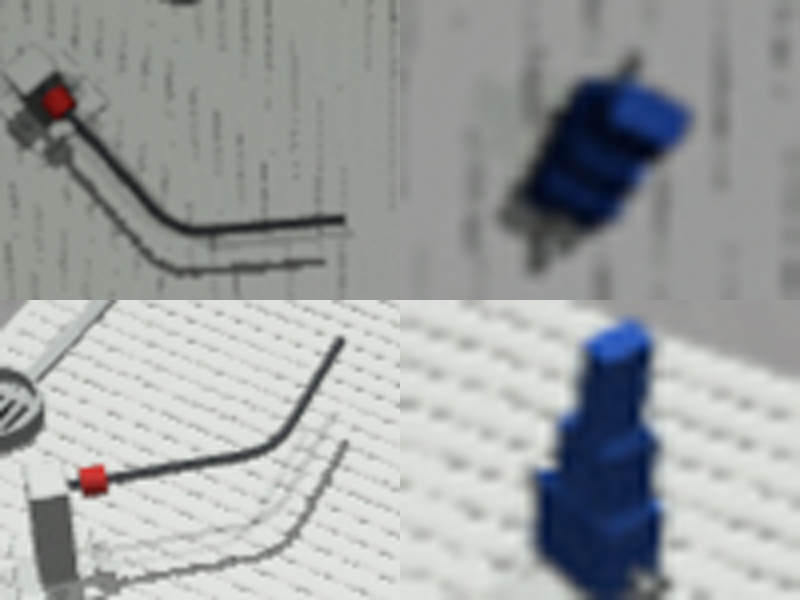

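```bash
cat > fit.py <<'E'
from h import *
from scipy.optimize import minimize, least_squares
def boxes(x,y,yaw,z0):
    P=[]
    for lx,ly,a,b in((26,40,0,34.5),(27 if 0 else 22,27,34.5,61.5),(22,14,61.5,100)):
        B=np.array([[sx*lx/2,sy*ly/2,z] for sx in(-1,1) for sy in(-1,1) for z in(a,b)])/1000
        B[:,:2]=B[:,:2]@np.array([[np.cos(yaw),np.sin(yaw)],[-np.sin(yaw),np.cos(yaw)]])+[x,y];B[:,2]+=z0;P.append(B)
    return P
def render(n,q,z0,o,sh,S=8):
    m=np.zeros((sh[0]*S,sh[1]*S),np.uint8)
    for B in boxes(*q,z0):
        uv=np.array([proj(n,X) for X in B])+.5-o
        cv2.fillConvexPoly(m,cv2.convexHull(np.round(uv*S).astype(np.int32)),255)
    return cv2.resize(m,(sh[1],sh[0]),interpolation=cv2.INTER_AREA)/255.
def blue(i):
    i=i.astype(float);return np.clip((i[...,2]-np.maximum(i[...,0],i[...,1]))/25,0,1)
def fitcar(t,s,q0,z0,w=24):
    D=[]
    for n,i in(("top",t),("side",s)):
        c=np.round(proj(n,[q0[0],q0[1],z0+.05])).astype(int);o=c-w;D.append((n,o,blue(i[o[1]:o[1]+2*w,o[0]:o[0]+2*w])))
    f=lambda q:sum(((render(n,q,z0,o,b.shape)-b)**2).sum() for n,o,b in D)
    return min((minimize(f,[q0[0],q0[1],q0[2]+d],method="Nelder-Mead",options=dict(initial_simplex=[np.array([q0[0],q0[1],q0[2]+d])+e for e in np.array([[0,0,0],[.008,0,0],[0,.008,0],[0,0,.2]])])) for d in(-.3,0,.3)),key=lambda r:r.fun)
def railpts(q,s):  # tip x,y, heading, turn
    x,y,h,t=q;L=.05*t;P=[]
    for a in s:
        if a<.1:p=[a,0]
        elif a<.1+L:g=(a-.1)/.05;p=[.1+.05*np.sin(g),-.05+.05*np.cos(g)]
        else:r=a-.1-L;p=[.1+.05*np.sin(t)+r*np.cos(t),-.05+.05*np.cos(t)-r*np.sin(t)]
        P.append([x+p[0]*np.cos(h)-p[1]*np.sin(h),y+p[0]*np.sin(h)+p[1]*np.cos(h),.11])
    return np.array(P)
E
python3 - <<'E'
from fit import *
t=np.load("t.npy");s=np.load("s.npy")
o=get_obs();M=R.from_rotvec(o["orientation"]).as_matrix();print("tool\n",M.round(4))
g=atz("top",366,239,.12);print("fin",g)
r=fitcar(t,s,[g[0],g[1],1.15],.02);print("car",r.x.round(4),np.degrees(r.x[2]),r.fun)
# rail: hand points (full-res px) from crops, /4 scale
tip=np.array([(345/4+200),(219/4+206-37)]);
q0=np.r_[atz("top",*tip,.11),np.radians(95),np.radians(60)]
# refine: render bar darkness vs image (white shelf background)
def rend(n,q,o,sh,S=8):
    m=np.zeros((sh[0]*S,sh[1]*S),np.uint8)
    P=railpts(q,np.linspace(.003,.1+.05*q[3]+.09,60));uv=np.array([proj(n,X) for X in P])+.5-o
    p=camera_params(n);d=(p["world_to_cam"]@np.r_[P[20],1])[2];w=.008*p["mtx"][0,0]/d*S
    cv2.polylines(m,[np.round(uv*S).astype(np.int32)],False,255,int(round(w)))
    return cv2.resize(m,(sh[1],sh[0]),interpolation=cv2.INTER_AREA)/255.
D=[]
for n,i,oo,w in(("top",t,(200,180),(90,62)),("side",s,(225,205),(80,55))):
    im=i[oo[1]:oo[1]+w[1],oo[0]:oo[0]+w[0]].astype(float);b=np.clip((125-im.max(2))/(125-55),0,1);b[im[...,0]>im[...,1]+30]=0;D.append((n,np.array(oo),b))
def f(q):
    c=0
    for n,oo,b in D:
        m=rend(n,q,oo,b.shape);near=cv2.dilate((m>0).astype(np.uint8),np.ones((5,5)))>0
        c-= (m*b).sum()*2-(m*m).sum()
    return c
best=None
for dt in(-.15,0,.15):
    x0=q0+[0,0,0,dt];rr=minimize(f,x0,method="Nelder-Mead",options=dict(maxiter=600,initial_simplex=np.vstack([x0,x0+np.diag([.006,.006,.06,.1])])))
    print(rr.x.round(4),np.degrees(rr.x[2:]).round(1),rr.fun)
    if best is None or rr.fun<best.fun:best=rr
np.save("rail.npy",best.x)
# separate per camera check
q=best.x
for k in(0,1):
    DD=D;D=[DD[k]];rr=minimize(f,q,method="Nelder-Mead",options=dict(maxiter=400,initial_simplex=np.vstack([q,q+np.diag([.004,.004,.04,.06])])));print(D[0][0],rr.x.round(4));D=DD
for nm,n,z,uv in(("chop","top",.228,(232,190)),("chopbase","top",.08,(258/800*560,245*.7)),("bowl","top",.05,(190*.7,292*.7)),("mug","top",.105,(521*.7,235*.7)),("shaker","top",.125,(236*.7,358*.7)),("ladle","top",.03,(352*.7,223*.7))):print(nm,atz(n,*uv,z).round(3))
E
```

```text
tool
 [[-2.000e-04 -9.651e-01  2.617e-01]
 [-1.100e-03  2.617e-01  9.651e-01]
 [-1.000e+00 -1.000e-04 -1.100e-03]]
fin [ 0.47246677 -0.3226448 ]Traceback (most recent call last):
  File "<stdin>", line 5, in <module>
  File "fit.py", line 22, in fitcar
    return min((minimize(f,[q0[0],q0[1],q0[2]+d],method="Nelder-Mead",options=dict(initial_simplex=[np.array([q0[0],q0[1],q0[2]+d])+e for e in np.array([[0,0,0],[.008,0,0],[0,.008,0],[0,0,.2]])])) for d in(-.3,0,.3)),key=lambda r:r.fun)
  File "fit.py", line 22, in <genexpr>
    return min((minimize(f,[q0[0],q0[1],q0[2]+d],method="Nelder-Mead",options=dict(initial_simplex=[np.array([q0[0],q0[1],q0[2]+d])+e for e in np.array([[0,0,0],[.008,0,0],[0,.008,0],[0,0,.2]])])) for d in(-.3,0,.3)),key=lambda r:r.fun)
                ~~~~~~~~^^^^^^^^^^^^^^^^^^^^^^^^^^^^^^^^^^^^^^^^^^^^^^^^^^^^^^^^^^^^^^^^^^^^^^^^^^^^^^^^^^^^^^^^^^^^^^^^^^^^^^^^^^^^^^^^^^^^^^^^^^^^^^^^^^^^^^^^^^^^^^^^^^^^^^^^^^^^^^^^^^^^^^^^^^^^
    res = _minimize_neldermead(fun, x0, args, callback, bounds=bounds,
                               **options)
    fsim[j] = func(sim[j])
              ~~~~^^^^^^^^
    fx = function(np.copy(x), *(wrapper_args + args))
  File "fit.py", line 21, in <lambda>
    f=lambda q:sum(((render(n,q,z0,o,b.shape)-b)**2).sum() for n,o,b in D)
               ~~~^^^^^^^^^^^^^^^^^^^^^^^^^^^^^^^^^^^^^^^^^^^^^^^^^^^^^^^^
  File "fit.py", line 21, in <genexpr>
    f=lambda q:sum(((render(n,q,z0,o,b.shape)-b)**2).sum() for n,o,b in D)
                     ~~~~~~^^^^^^^^^^^^^^^^^^
  File "fit.py", line 12, in render
    uv=np.array([proj(n,X) for X in B])+.5-o
                 ~~~~^^^^^
  File "h.py", line 9, in proj
    p=camera_params(n);c=p["world_to_cam"]@np.r_[X,1];q=p["mtx"]@c[:3];return q[:2]/q[2]
ValueError: time passes only in moves, steps and waits
```

```bash
sed -i 's/camera_params(n)/CP[n]/; ' h.py fit.py; sed -i '4i CP={n:camera_params(n) for n in("top","side")}' h.py
cat > rfit.py <<'E'
from fit import *
def rend(n,q,o,sh,S=8):
    m=np.zeros((sh[0]*S,sh[1]*S),np.uint8)
    P=railpts(q,np.linspace(.003,.1+.05*q[3]+.09,60));uv=np.array([proj(n,X) for X in P])+.5-o
    p=CP[n];d=(p["world_to_cam"]@np.r_[P[20],1])[2];w=.008*p["mtx"][0,0]/d*S
    cv2.polylines(m,[np.round(uv*S).astype(np.int32)],False,255,int(round(w)))
    return cv2.resize(m,(sh[1],sh[0]),interpolation=cv2.INTER_AREA)/255.
t=np.load("t.npy");s=np.load("s.npy")
q0=np.r_[atz("top",286,223.7,.11),np.radians(95),np.radians(60)]
D=[]
for n,i,oo,w in(("top",t,(200,180),(90,62)),("side",s,(225,205),(80,55))):
    im=i[oo[1]:oo[1]+w[1],oo[0]:oo[0]+w[0]].astype(float);b=np.clip((125-im.max(2))/(125-55),0,1);b[im[...,0]>im[...,1]+30]=0;D.append((n,np.array(oo),b))
def f(q,D=D): return sum(-2*(m*b).sum()+(m*m).sum() for n,oo,b in D for m in[rend(n,q,oo,b.shape)])
nm=lambda x0,sc,D:minimize(f,x0,args=(D,),method="Nelder-Mead",options=dict(maxiter=400,initial_simplex=np.vstack([x0,x0+np.diag(sc)])))
best=min((nm(q0+[0,0,0,dt],[.006,.006,.06,.1],D) for dt in(-.15,0,.15)),key=lambda r:r.fun)
q=best.x;print("rail",q.round(4),np.degrees(q[2:]).round(1),best.fun,-sum((b*b).sum() for *_,b in D));np.save("rail.npy",q)
for k in(0,1):print(D[k][0],nm(q,[.004,.004,.04,.06],[D[k]]).x.round(4))
E
python3 - <<'E'
from fit import *
t=np.load("t.npy");s=np.load("s.npy")
g=atz("top",366,239,.12)
r=fitcar(t,s,[g[0],g[1],1.15],.02);print("car",r.x.round(4),np.degrees(r.x[2]),r.fun)
for nm,n,z,uv in(("chop","top",.228,(232,190)),("chopbase","top",.08,(258*.7,245*.7)),("bowl","top",.05,(190*.7,292*.7)),("mug","top",.105,(521*.7,235*.7)),("shaker","top",.125,(236*.7,358*.7)),("ladle","top",.03,(352*.7,223*.7))):print(nm,atz(n,*uv,z).round(3))
E
python3 rfit.py
```

```text
car [ 0.4746 -0.3267  1.0656] 61.055013926494176 22.251430680507497
chop [0.582 0.054]
chopbase [0.681 0.235]
bowl [0.582 0.383]
mug [ 0.704 -0.33 ]
shaker [0.43  0.249]
ladle [0.754 0.038]
rail [ 0.5197 -0.0914  1.6635  0.9232] [95.3 52.9] -166.84565496786948 -421.6951020408163
top [ 0.5196 -0.0914  1.6662  0.9293]
side [ 0.5204 -0.0904  1.6611  0.9226]
```

Emit:
{"api": "servo_tool", "payload": {"motion": [[-0.01,-0.035,-0.023,6,-1],[-0.02,-0.07,-0.046,12,-1],[-0.03,-0.105,-0.069,18,-1],[-0.04,-0.14,-0.092,24,-1],[-0.05,-0.175,-0.115,30,-1],[-0.055,-0.21,-0.138,36,-1],[-0.055,-0.245,-0.161,42,-1],[-0.055,-0.28,-0.184,48,-1]], "force": 40}}

```text
clock: 1.0
tcp_pos: [0.3996, 0.399, 0.4596]
orientation: [-0.364, 1.54, 0.363]
contact_force: [0.5, 0.1, -0.1]
grip_width: 0.0857
```

```bash
cat >> h.py <<'E'
def rel(x,y,z=None,jaw=None,grip=False):
    "tool-frame shift to put TCP at x,y,z and jaw (tool z) heading in deg"
    o=get_obs();M=R.from_rotvec(o["orientation"]).as_matrix();p=o["tcp_pos"]
    h=np.degrees(np.arctan2(M[1,2],M[0,2]));d=M.T@(np.array([x,y,p[2] if z is None else z])-p)
    print("t",round(o["clock"],2),"tcp",p.round(4),"jaw",h.round(2),"x-axis",M[:,0].round(4),"F",o["contact_force"].round(1),"M",o["moment"].round(2),"w",round(o["grip_width"],4),"j",o["joints"].round(2))
    print("rel",d.round(4),"turn",None if jaw is None else round((h-jaw+180)%360-180,1))
E
python3 -c "
from h import *
rel(.50,.07,.46,20);rel(.51,-.2,.42,-29)"
```

```text
t 1.0 tcp [0.3996 0.399  0.4596] jaw 26.59 x-axis [ 0.e+00 -5.e-04 -1.e+00] F [ 0.5  0.1 -0.1] M [-0.03 -0.05 -0.02] w 0.0857 j [-1.14  0.25  0.29  1.77 -0.08  1.13 -0.35]
rel [-2.000e-04 -3.392e-01 -5.750e-02] turn 6.6
t 1.0 tcp [0.3996 0.399  0.4596] jaw 26.59 x-axis [ 0.e+00 -5.e-04 -1.e+00] F [ 0.5  0.1 -0.1] M [-0.03 -0.05 -0.02] w 0.0857 j [-1.14  0.25  0.29  1.77 -0.08  1.13 -0.35]
rel [ 0.0399 -0.5851 -0.1693] turn 55.6
```

Emit:
{"api": "servo_tool", "payload": {"motion": [[0,-0.043,-0.007,3,-1],[0,-0.086,-0.014,7,-1],[0,-0.13,-0.022,11,-1],[0,-0.172,-0.03,15,-1],[0,-0.215,-0.038,19,-1],[0,-0.258,-0.045,23,-1],[0,-0.3,-0.052,27,-1],[0,-0.34,-0.058,31,-1]]}}

```text
clock: 1.8
tcp_pos: [0.4999, 0.0669, 0.46]
orientation: [0.063, 1.57, -0.063]
contact_force: [0.8, 1.3, -0.6]
grip_width: 0.0853
```

```bash
python3 -c "
from h import *
rel(.4746,-.3267,.37,-29)"
```

```text
t 1.8 tcp [0.4999 0.0669 0.46  ] jaw -4.6 x-axis [ 3.e-04 -0.e+00 -1.e+00] F [ 0.8  1.3 -0.6] M [-0.02 -0.07 -0.03] w 0.0853 j [-0.77  0.14  0.58  1.92 -0.09  1.1  -0.24]
rel [ 0.09   -0.3944  0.0063] turn 24.4
```

Emit:
{"api": "servo_tool", "payload": {"motion": [[0,-0.045,0.001,3,-1],[0.01,-0.09,0.001,6,-1],[0.02,-0.137,0.002,9,-1],[0.03,-0.185,0.003,12,-1],[0.045,-0.232,0.004,16,-1],[0.06,-0.28,0.005,19,-1],[0.075,-0.325,0.006,22,-1],[0.09,-0.366,0.006,24.4,-1]]}}

```text
clock: 2.6
tcp_pos: [0.4762, -0.3004, 0.3694]
orientation: [0.398, 1.533, -0.399]
contact_force: [0.6, 1.0, 0.4]
grip_width: 0.0856
```

```bash
python3 - <<'E'
from h import *
rel(.4746,-.3267,.02+.048+.036+.155,-29)
t=grab_frame("top");s=grab_frame("side")
a=crop(t,360,243,80,60,400,300);c=crop(s,342,170,80,60,400,300)
cv2.imwrite("pics/c2.png",np.hstack([a,c]))
E
```

```text
t 2.6 tcp [ 0.4762 -0.3004  0.3694] jaw -29.13 x-axis [ 6.e-04 -4.e-04 -1.e+00] F [0.6 1.  0.4] M [ 0.   -0.04  0.05] w 0.0856 j [-0.15  0.41  0.78  1.9  -0.35  0.96  0.28]
rel [ 0.1104 -0.0237  0.0113] turn -0.1
```

View pics/c2.png

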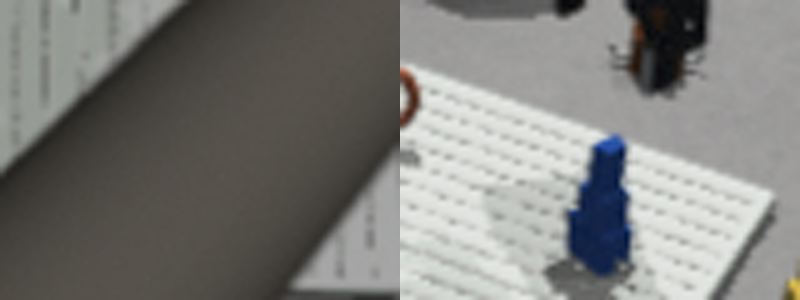

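The arm hides the top view. The side view shows the gripper above and beyond the blue carrier (fin top at crop pixel 610,140), which is clear. I'll centre over it and go down.

Emit:
{"api": "servo_tool", "payload": {"motion": [[0.015,-0.024,0.0113,0,-1],[0.03,-0.024,0.0113,0,-1],[0.045,-0.024,0.0113,0,-1],[0.06,-0.024,0.0113,0,-1],[0.075,-0.024,0.0113,0,-1],[0.09,-0.024,0.0113,0,-1],[0.105,-0.024,0.0113,0,-1],[0.1105,-0.024,0.0113,0,-1]], "force": 40}}

```text
clock: 3.5
tcp_pos: [0.4711, -0.33, 0.2563]
orientation: [0.402, 1.537, -0.407]
contact_force: [-0.4, -0.9, 0.5]
grip_width: 0.085
```

Emit:
{"api": "servo_tool", "payload": {"motion": [[0,0,0,0,0.2],[0,0,0,0,0.4],[0,0,0,0,0.6],[0,0,0,0,0.8],[0,0,0,0,1],[0,0,0,0,1],[0,0,0,0,1],[0,0,0,0,1]], "force": 40}}

```text
clock: 4.3
tcp_pos: [0.4713, -0.3301, 0.2567]
orientation: [0.402, 1.537, -0.407]
contact_force: [0.0, 2.0, 5.1]
grip_width: 0.0136
```

```bash
python3 - <<'E'
from h import *
rel(.4746,-.3267,.259,-29)
s=grab_frame("side")
cv2.imwrite("pics/c3.png",crop(s,342,170,80,60,640,480))
E
```

```text
t 4.3 tcp [ 0.4713 -0.3301  0.2567] jaw -29.55 x-axis [-0.0044 -0.002  -1.    ] F [0.  2.  5.1] M [0.27 0.1  0.02] w 0.0136 j [ 0.01  0.59  0.66  1.95 -0.5   0.77  0.44]
rel [-0.0024  0.0046  0.0012] turn -0.5
```

View pics/c3.png

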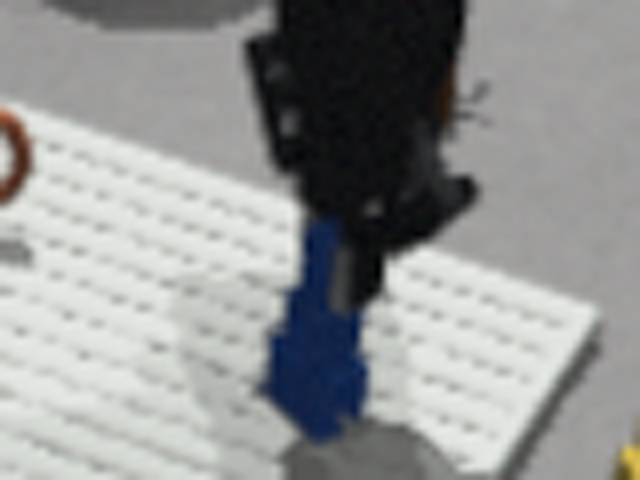

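The fin is held (opening 13.6 mm). I'll lift and move to the pre-threading pose.

Emit:
{"api": "servo_tool", "payload": {"motion": [[-0.005,0,0,0,1],[-0.012,0,0,0,1],[-0.022,0,0,0,1],[-0.032,0,0,0,1],[-0.042,0,0,0,1]]}}

```text
clock: 4.85
tcp_pos: [0.4715, -0.3301, 0.2998]
orientation: [0.402, 1.536, -0.407]
contact_force: [0.6, -0.7, -0.4]
grip_width: 0.0133
```

```bash
python3 -c "
from h import *
rel(.524,-.136,.2987,5.3)"
```

```text
t 4.85 tcp [ 0.4715 -0.3301  0.2998] jaw -29.55 x-axis [-0.004  -0.0023 -1.    ] F [ 0.6 -0.7 -0.4] M [-0.09 -0.06  0.03] w 0.0133 j [-0.03  0.53  0.71  1.93 -0.45  0.85  0.4 ]
rel [ 0.0004  0.1948 -0.05  ] turn -34.9
```

Emit:
{"api": "servo_tool", "payload": {"motion": [[0,0.025,-0.006,-4,1],[0,0.053,-0.013,-9,1],[0,0.081,-0.02,-14,1],[0,0.109,-0.027,-19,1],[0,0.137,-0.034,-24,1],[0,0.165,-0.042,-29,1],[0,0.185,-0.048,-33,1],[0,0.195,-0.05,-34.9,1]]}}

```text
clock: 5.65
tcp_pos: [0.5247, -0.1338, 0.2995]
orientation: [-0.078, 1.573, 0.076]
contact_force: [1.5, -0.1, -0.9]
grip_width: 0.0134
```

Emit:
{"api": "servo_tool", "payload": {"motion": [[0,0,0,0,1],[0,0,0,0,1]]}}

```text
clock: 5.85
tcp_pos: [0.5245, -0.1347, 0.2997]
orientation: [-0.077, 1.573, 0.074]
contact_force: [0.9, 0.3, -1.2]
grip_width: 0.0133
```

```bash
python3 - <<'E'
from fit import *
rel(.524,-.136,.2987,5.3)
t=grab_frame("top");s=grab_frame("side");np.save("t1.npy",t);np.save("s1.npy",s)
o=get_obs();p=o["tcp_pos"]
uv=[proj(n,[p[0],p[1],.11]) for n in("top","side")];print(uv)
cv2.imwrite("pics/c4.png",np.hstack([crop(t,*uv[0],80,60,400,300),crop(s,*uv[1],80,60,400,300)]))
i=s;b=blue(i);
w=26;c=np.round(uv[1]).astype(int);sub=b[c[1]-w:c[1]+w,c[0]-w:c[0]+w];print("blue",sub.sum())
M=R.from_rotvec(o["orientation"]).as_matrix()
yaw=np.arctan2(M[1,2],M[0,2])+np.pi/2;z0=p[2]-.1887-.048
from scipy.optimize import minimize
from fit import boxes
# fit using only foot+block (unoccluded), side view
def rend(q):
    S=8;m=np.zeros((2*w*S,2*w*S),np.uint8)
    for B in boxes(q[0],q[1],yaw,z0+q[2])[:2]:
        cv2.fillConvexPoly(m,cv2.convexHull(np.round((np.array([proj("side",X) for X in B])+.5-(c-w))*S).astype(np.int32)),255)
    return cv2.resize(m,(2*w,2*w),interpolation=cv2.INTER_AREA)/255.
ft=np.round(proj("side",[p[0],p[1],z0+.065])).astype(int)[1]-(c[1]-w)
sub2=sub.copy();sub2[:ft]=0
def f(a):
    m=rend([p[0]+a[0]*np.cos(yaw),p[1]+a[0]*np.sin(yaw),a[1]]);m[:ft]=0
    return ((m-sub2)**2).sum()
r=minimize(f,[0,0],method="Nelder-Mead",options=dict(initial_simplex=[[0,0],[.006,0],[0,.006]]));print("offset along bore, dz:",r.x.round(4),r.fun,sub2.sum())
E
```

```text
t 5.85 tcp [ 0.5245 -0.1347  0.2997] jaw 5.53 x-axis [-0.0034 -0.0022 -1.    ] F [ 0.9  0.3 -1.2] M [-0.03 -0.02 -0.01] w 0.0133 j [-0.3   0.44  0.56  2.   -0.31  0.79  0.53]
rel [ 0.001  -0.0012 -0.0006] turn 0.2
[array([300.68568999, 221.09963915]), array([302.68425194, 200.15246141])]
blue 289.68
offset along bore, dz: [0.0074 0.0037] 19.943614302191463 215.4
```

View pics/c4.png

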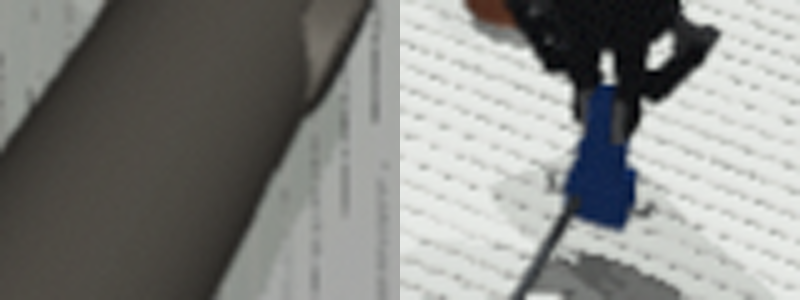

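Emit:
{"api": "servo_tool", "payload": {"motion": [[0.001,0.008,0,0,1],[0.001,0.014,0,0,1],[0.001,0.018,0,0,1],[0.001,0.022,0,0,1],[0.001,0.026,0,0,1],[0.001,0.03,0,0,1],[0.001,0.034,0,0,1],[0.001,0.037,0,0,1]], "force": 30}}

```text
clock: 6.75
tcp_pos: [0.5207, -0.0981, 0.2985]
orientation: [-0.077, 1.573, 0.073]
contact_force: [-0.0, 0.1, -0.7]
grip_width: 0.0134
```

```bash
cat >> h.py <<'E'
def st(off=.005):
    "bore estimate in rail frame, forces along rail axes"
    q=np.load("rail.npy");o=get_obs();M=R.from_rotvec(o["orientation"]).as_matrix();b=o["tcp_pos"]+.1887*M[:,0]+off*M[:,1]
    c,s=np.cos(q[2]),np.sin(q[2]);E=np.array([[c,s,0],[-s,c,0],[0,0,1]])
    print("t",round(o["clock"],2),"bore_rail mm",(E@(b-[q[0],q[1],.11])*1000).round(1),"yaw rel",np.degrees(np.arctan2(M[1,1],M[0,1])-q[2]).round(2),"F tool",(M.T@o["contact_force"]).round(1),"Mtool",(M.T@o["moment"]).round(2),"w",round(o["grip_width"],4))
E
python3 - <<'E'
from h import *
st();s=grab_frame("side");p=get_obs()["tcp_pos"];u=proj("side",[p[0],p[1],.11]);print(u)
cv2.imwrite("pics/c5.png",crop(s,*u,56,42,640,480))
E
```

```text
t 6.75 bore_rail mm [-2.1  0.3 -0.2] yaw rel 0.16 F tool [0.7 0.1 0. ] Mtool [ 0.01 -0.01 -0.  ] w 0.0134
[297.91862092 207.98271414]
```

View pics/c5.png

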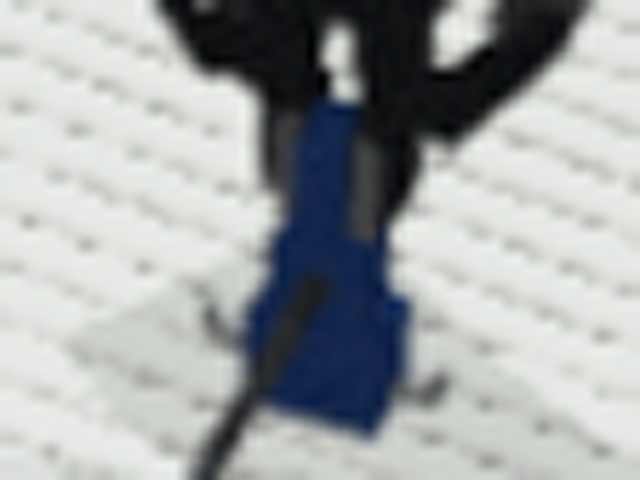

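The bar end meets the block front at the bore, at crop pixel (318,285), with no side force. Threading on.

Emit:
{"api": "servo_tool", "payload": {"motion": [[0,0.004,0,0,1],[0,0.008,0,0,1],[0,0.012,0,0,1],[0,0.017,0,0,1],[0,0.022,0,0,1],[0,0.027,0,0,1],[0,0.032,0,0,1],[0,0.037,0,0,1]], "force": 30}}

```text
clock: 7.6
tcp_pos: [0.5171, -0.0603, 0.2984]
orientation: [-0.077, 1.573, 0.074]
contact_force: [-2.1, -0.5, -1.3]
grip_width: 0.0134
```

```bash
python3 -c "
from h import *
st()"
```

```text
t 7.6 bore_rail mm [35.8  0.4 -0.3] yaw rel 0.2 F tool [ 1.3 -0.2 -2.1] Mtool [-0.02  0.01 -0.  ] w 0.0134
```

Emit:
{"api": "servo_tool", "payload": {"motion": [[0,0.006,0,0,1],[0,0.012,0,0,1],[0,0.018,0,0,1],[0,0.024,0,0,1],[0,0.031,0,0,1],[0,0.038,0,0,1],[0,0.044,0,0,1],[0,0.049,0,0,1]], "force": 25}}

```text
clock: 8.4
tcp_pos: [0.5124, -0.0109, 0.2983]
orientation: [-0.077, 1.573, 0.075]
contact_force: [1.0, -0.2, -0.5]
grip_width: 0.0132
```

```bash
python3 -c "
from h import *
st()"
```

```text
t 8.4 bore_rail mm [85.5  0.6 -0.4] yaw rel 0.22 F tool [ 0.5 -0.3  1. ] Mtool [ 0.04  0.02 -0.02] w 0.0132
```

```bash
cat > way.py <<'E'
import sys
from fit import *
def way(ss,off=.005,dz=0,turn=None,dyaw=0,shift=(0,0)):
    st(off);q=np.load("rail.npy").copy()
    if turn is not None:q[3]=turn
    o=get_obs();M=R.from_rotvec(o["orientation"]).as_matrix();p=o["tcp_pos"];h0=np.degrees(np.arctan2(M[1,1],M[0,1]))
    rows=[]
    for s in ss:
        a,m,b=railpts(q,[s-.011,s,s+.011]);c=(a+b)/4+m/2;h=np.arctan2(*(b-a)[1::-1])+np.radians(dyaw)
        y=np.array([np.cos(h),np.sin(h),0]);xb=M[:,0]*.1887
        t=c-off*y-xb+[shift[0],shift[1],0];t[2]=.11+.1887+dz
        d=M.T@(t-p);rows.append([*d.round(4).tolist(),round((h0-np.degrees(h)+180)%360-180,1),1])
    print(rows)
E
python3 -c "
from way import *
way(np.array([88,91,94.5,98,101.5,105,108.5,112])/1000)"
```

```text
t 8.4 bore_rail mm [85.5  0.6 -0.4] yaw rel 0.22 F tool [ 0.5 -0.3  1. ] Mtool [ 0.04  0.02 -0.02] w 0.0132
[[-0.0004, 0.0025, 0.0006, np.float64(0.2), 1], [-0.0004, 0.0055, 0.0006, np.float64(0.3), 1], [-0.0004, 0.009, 0.0006, np.float64(1.0), 1], [-0.0004, 0.0125, 0.0006, np.float64(2.3), 1], [-0.0004, 0.016, 0.0007, np.float64(4.3), 1], [-0.0004, 0.0194, 0.0008, np.float64(6.9), 1], [-0.0004, 0.0229, 0.0011, np.float64(10.1), 1], [-0.0004, 0.0264, 0.0015, np.float64(14.0), 1]]
```

Emit:
{"api": "servo_tool", "payload": {"motion": [[0,0.0025,0.0006,0,1],[0,0.0055,0.0006,0.3,1],[0,0.009,0.0006,1,1],[0,0.0125,0.0006,2.3,1],[0,0.016,0.0007,4.3,1],[0,0.0194,0.0008,6.9,1],[0,0.0229,0.0011,10.1,1],[0,0.0264,0.0015,14,1]], "force": 25}}

```text
clock: 9.2
tcp_pos: [0.5113, 0.0157, 0.2983]
orientation: [0.117, 1.571, -0.121]
contact_force: [0.5, 0.2, -1.0]
grip_width: 0.0136
```

```bash
python3 -c "
from way import *
way(np.array([114,117,120,123,126,129])/1000)"
```

```text
t 9.2 bore_rail mm [111.9  -2.   -0.4] yaw rel -13.99 F tool [1.  0.3 0.5] Mtool [0.02 0.01 0.01] w 0.0136
[[-0.0004, 0.0018, -0.0001, np.float64(2.1), 1], [-0.0004, 0.0048, -0.0002, np.float64(5.5), 1], [-0.0004, 0.0077, -0.0002, np.float64(8.9), 1], [-0.0004, 0.0107, 0.0001, np.float64(12.4), 1], [-0.0004, 0.0136, 0.0005, np.float64(15.8), 1], [-0.0005, 0.0166, 0.0011, np.float64(19.2), 1]]
```

Emit:
{"api": "servo_tool", "payload": {"motion": [[0,0.0018,0,2.1,1],[0,0.0048,-0.0002,5.5,1],[0,0.0077,-0.0002,8.9,1],[0,0.0107,0.0001,12.4,1],[0,0.0136,0.0005,15.8,1],[0,0.0166,0.0011,19.2,1]], "force": 25}}

```text
clock: 9.8
tcp_pos: [0.5149, 0.0321, 0.2983]
orientation: [0.382, 1.54, -0.387]
contact_force: [-0.4, 1.0, -1.5]
grip_width: 0.0133
```

```bash
python3 -c "
from way import *
way(np.array([131,134,137,140,143,146])/1000)"
```

```text
t 9.8 bore_rail mm [127.3  -8.7  -0.5] yaw rel -33.4 F tool [ 1.5  0.7 -0.8] Mtool [ 0.01 -0.01 -0.  ] w 0.0133
[[-0.0005, 0.0018, 0.0, np.float64(2.1), 1], [-0.0005, 0.0048, -0.0001, np.float64(5.6), 1], [-0.0005, 0.0077, -0.0, np.float64(8.9), 1], [-0.0005, 0.0107, 0.0002, np.float64(11.8), 1], [-0.0005, 0.0137, 0.0007, np.float64(14.3), 1], [-0.0005, 0.0166, 0.0013, np.float64(16.3), 1]]
```

Emit:
{"api": "servo_tool", "payload": {"motion": [[0,0.0018,0,2.1,1],[0,0.0048,0,5.6,1],[0,0.0077,0,8.9,1],[0,0.0107,0.0002,11.8,1],[0,0.0137,0.0007,14.3,1],[0,0.0166,0.0013,16.3,1]], "force": 25}}

```text
clock: 10.4
tcp_pos: [0.5239, 0.0464, 0.2982]
orientation: [0.606, 1.487, -0.611]
contact_force: [0.2, -0.4, -1.7]
grip_width: 0.0135
```

```bash
python3 -c "
from way import *
way(np.array([149,153,157,161,165,169])/1000)"
```

```text
t 10.4 bore_rail mm [139.8 -20.   -0.6] yaw rel -49.86 F tool [ 1.7 -0.1  0.4] Mtool [ 0.04  0.01 -0.05] w 0.0135
[[-0.0006, 0.0028, -0.0, np.float64(1.3), 1], [-0.0006, 0.0068, -0.0, np.float64(2.6), 1], [-0.0006, 0.0108, 0.0001, np.float64(3.0), 1], [-0.0006, 0.0148, 0.0003, np.float64(3.0), 1], [-0.0006, 0.0188, 0.0005, np.float64(3.0), 1], [-0.0006, 0.0228, 0.0007, np.float64(3.0), 1]]
```

Emit:
{"api": "servo_tool", "payload": {"motion": [[-0.0005,0.0028,0,1.3,1],[-0.0005,0.0068,0,2.6,1],[-0.0005,0.0108,0.0001,3,1],[-0.0005,0.0148,0.0003,3,1],[-0.0005,0.0188,0.0005,3,1],[-0.0005,0.0228,0.0007,3,1]], "force": 25}}

```text
clock: 11.0
tcp_pos: [0.5406, 0.0624, 0.2986]
orientation: [0.646, 1.475, -0.651]
contact_force: [0.3, 0.2, -1.1]
grip_width: 0.0135
```

```bash
python3 -c "
from way import *
way(np.array([172,177,183,189,195,201,206,210])/1000)
s=grab_frame('side');t=grab_frame('top');np.save('s2.npy',s)
p=get_obs()['tcp_pos'];u=proj('side',[p[0],p[1],.11]);cv2.imwrite('pics/c6.png',np.hstack([crop(s,*u,64,64,400,400),crop(t,250,206,80,80,400,400)]))"
```

```text
t 11.0 bore_rail mm [154.  -38.4  -0.2] yaw rel -52.85 F tool [1.1 0.3 0. ] Mtool [ 0.03 -0.   -0.04] w 0.0135
[[-0.0001, 0.0026, 0.0001, np.float64(0.0), 1], [-0.0002, 0.0076, 0.0001, np.float64(0.0), 1], [-0.0002, 0.0136, 0.0001, np.float64(0.0), 1], [-0.0002, 0.0196, 0.0001, np.float64(0.0), 1], [-0.0002, 0.0256, 0.0001, np.float64(0.0), 1], [-0.0003, 0.0316, 0.0001, np.float64(0.0), 1], [-0.0003, 0.0366, 0.0001, np.float64(0.0), 1], [-0.0003, 0.0406, 0.0001, np.float64(0.0), 1]]
```

View pics/c6.png

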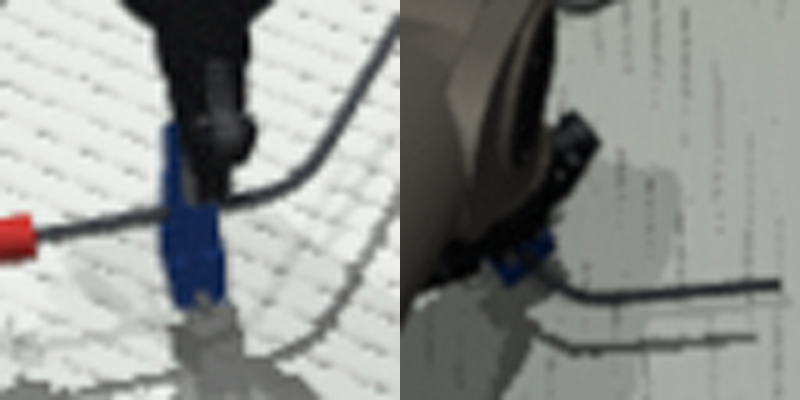

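The carrier is on the second leg (side crop about 190,240; red plunger at 15,238). I'll continue and check the chopstick clearance ahead.

Emit:
{"api": "servo_tool", "payload": {"motion": [[0,0.0026,0,0,1],[0,0.0076,0,0,1],[0,0.0136,0,0,1],[0,0.0196,0,0,1],[0,0.0256,0,0,1],[0,0.0316,0,0,1],[0,0.0366,0,0,1],[0,0.0406,0,0,1]], "force": 25}}

```text
clock: 11.9
tcp_pos: [0.5711, 0.0905, 0.2984]
orientation: [0.645, 1.474, -0.65]
contact_force: [0.1, 0.3, -1.0]
grip_width: 0.0137
```

```bash
python3 -c "
from way import *
way(np.array([212,214,216,218,220,222,224,226])/1000)
q=np.load('rail.npy');print('final bore',railpts(q,[.1+.05*q[3]+.096]))
for u,v in((225,195),(245,192),(238,200)):print(atz('top',u*.7,v*.7,.248).round(3))"
```

```text
t 11.9 bore_rail mm [179.1 -71.4  -0.4] yaw rel -52.8 F tool [ 1.   0.3 -0.1] Mtool [-0.04  0.01 -0.06] w 0.0137
[[-0.0003, 0.0011, 0.0002, np.float64(0.1), 1], [-0.0004, 0.0031, 0.0002, np.float64(0.1), 1], [-0.0004, 0.0051, 0.0002, np.float64(0.1), 1], [-0.0004, 0.0071, 0.0002, np.float64(0.1), 1], [-0.0004, 0.0091, 0.0002, np.float64(0.1), 1], [-0.0004, 0.0111, 0.0002, np.float64(0.1), 1], [-0.0004, 0.0131, 0.0002, np.float64(0.1), 1], [-0.0004, 0.0151, 0.0002, np.float64(0.1), 1]]
final bore [[0.59734001 0.11450195 0.11      ]]
[0.723 0.259]
[0.73  0.222]
[0.714 0.234]
```

Emit:
{"api": "servo_tool", "payload": {"motion": [[0,0.003,0.0002,0,1],[0,0.006,0.0002,0,1],[0,0.009,0.0002,0,1],[0,0.0115,0.0002,0,1],[0,0.014,0.0002,0,1],[0,0.016,0.0002,0,1],[0,0.018,0.0002,0,1]], "force": 20}}

```text
clock: 12.6
tcp_pos: [0.5846, 0.1026, 0.2983]
orientation: [0.645, 1.475, -0.65]
contact_force: [-0.0, 0.6, -1.8]
grip_width: 0.0136
```

```bash
python3 -c "
from way import *
way(np.array([236])/1000)"
```

```text
t 12.6 bore_rail mm [189.9 -85.9  -0.4] yaw rel -52.8 F tool [ 1.8  0.4 -0.4] Mtool [ 0.01 -0.01  0.03] w 0.0136
[[-0.0004, 0.007, 0.0, np.float64(0.1), 1]]
```

Emit:
{"api": "servo_tool", "payload": {"motion": [[0,0.001,0,0,1],[0,0.002,0,0,1],[0,0.003,0,0,1],[0,0.004,0,0,1],[0,0.005,0,0,1],[0,0.006,0,0,1],[0,0.006,0,0,1]]}}

```text
clock: 13.3
tcp_pos: [0.589, 0.1067, 0.2981]
orientation: [0.645, 1.475, -0.651]
contact_force: [-3.3, -2.9, -1.1]
grip_width: 0.0137
```

```bash
python3 -c "
from way import *
way(np.array([242])/1000)"
```

```text
t 13.3 bore_rail mm [193.5 -90.6  -0.6] yaw rel -52.8 F tool [ 1.1 -4.4 -0. ] Mtool [ 0.04  0.01 -0.93] w 0.0137
[[-0.0006, 0.007, 0.0, np.float64(0.1), 1]]
```

Pushing the plunger at about 4.4 N, as expected. Continuing in small steps.

Emit:
{"api": "servo_tool", "payload": {"motion": [[0,0.001,0,0,1],[0,0.002,0,0,1],[0,0.003,0,0,1],[0,0.004,0,0,1],[0,0.004,0,0,1]]}}

```text
clock: 13.8
tcp_pos: [0.5921, 0.1096, 0.2981]
orientation: [0.645, 1.474, -0.65]
contact_force: [-3.1, -2.1, -0.2]
grip_width: 0.0134
```

Emit:
{"api": "servo_tool", "payload": {"motion": [[0,0.001,0,0,1],[0,0.0015,0,0,1],[0,0.0015,0,0,1]]}}

```text
clock: 14.1
tcp_pos: [0.5927, 0.1099, 0.2981]
orientation: [0.644, 1.476, -0.652]
contact_force: [-6.3, -3.6, 3.6]
grip_width: 0.0135
```

```bash
python3 -c "
from way import *
way(np.array([242])/1000)"
```

```text
t 14.1 bore_rail mm [196.3 -94.3  -0.6] yaw rel -52.82 F tool [-3.6 -7.1 -1.6] Mtool [ 0.02  0.29 -1.62] w 0.0135
[[-0.0006, 0.0024, 0.0, np.float64(0.1), 1]]
```

Emit:
{"api": "servo_tool", "payload": {"motion": [[0,0.0008,0,0,1],[0,0.0015,0,0,1],[0,0.0015,0,0,1]]}}

```text
clock: 14.4
tcp_pos: [0.5932, 0.1101, 0.2981]
orientation: [0.644, 1.478, -0.654]
contact_force: [-6.6, -4.4, 4.5]
grip_width: 0.0137
```

```bash
python3 -c "
from way import *
way(np.array([242])/1000)
s=grab_frame('side');np.save('s3.npy',s)
i=s.astype(int)
m=((i[...,0]>i[...,1]+60)&(i[...,0]>i[...,2]+60)).astype(np.uint8);m[:205]=0;m[260:]=0
k,l,stt,ce=cv2.connectedComponentsWithStats(m);print(stt[1:].tolist(),ce[1:].round(2).tolist())
a=np.load('s.npy').astype(int);m=((a[...,0]>a[...,1]+60)&(a[...,0]>a[...,2]+60)).astype(np.uint8);m[:205]=0;m[260:]=0
k,l,stt,ce=cv2.connectedComponentsWithStats(m);print(stt[1:].tolist(),ce[1:].round(2).tolist())
q=np.load('rail.npy');e=.1+.05*q[3];print([proj('side',x).round(1).tolist() for x in railpts(q,[e+.096,e+.106,e+.116])])
cv2.imwrite('pics/c7.png',np.hstack([crop(s,245,240,56,56,400,400),crop(np.load('s.npy'),245,240,56,56,400,400)]))"
```

```text
t 14.4 bore_rail mm [196.3 -94.3  -0.6] yaw rel -52.86 F tool [-4.5 -7.9 -1.2] Mtool [-0.02  0.36 -1.82] w 0.0137
[[-0.0006, 0.0024, 0.0, np.float64(0.0), 1]]
[[229, 242, 6, 7, 36]] [[231.53, 244.83]]
[[232, 241, 7, 7, 40]] [[234.92, 244.3]]
[[238.4, 244.3], [234.9, 244.9], [231.4, 245.5]]
```

View pics/c7.png

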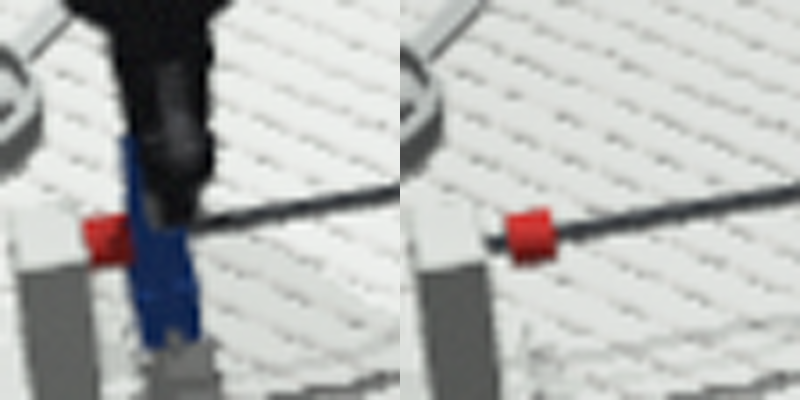

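The sleeve moved about 3.4 px (about 9.7 mm) and now sits against the bracket. The force is rising with no motion, which fits the end stop. One more gentle nudge to confirm.

Emit:
{"api": "servo_tool", "payload": {"motion": [[0,0.001,0,0,1],[0,0.002,0,0,1],[0,0.002,0,0,1]]}}

```text
clock: 14.75
tcp_pos: [0.5938, 0.1103, 0.2981]
orientation: [0.643, 1.48, -0.657]
contact_force: [-7.6, -5.6, 5.3]
grip_width: 0.0138
```

```bash
python3 -c "
from way import *
way(np.array([242])/1000)
M=R.from_rotvec(get_obs()['orientation']).as_matrix();print(M[:,0].round(4))"
```

```text
t 14.75 bore_rail mm [196.3 -94.4  -0.7] yaw rel -52.9 F tool [-5.2 -9.4 -1. ] Mtool [-0.    0.44 -2.1 ] w 0.0138
[[-0.0007, 0.0023, 0.0, np.float64(-0.0), 1]]
[-0.0109 -0.0045 -0.9999]
```

```bash
cat > edge.py <<'E'
from fit import *
def edge(i):
    i=i.astype(float);r=np.clip((i[...,0]-(i[...,1]+i[...,2])/2)/140,0,1)[238:252,222:245]
    prof=r.max(0);out=[]
    for row in r[5:9]:
        k=np.argmax(row>.45*row.max());a,b=row[k-1],row[k];h=.45*row.max();out.append(222+k-1+(h-a)/(b-a))
    return np.round(out,2),r.sum(1).round(1)
E
python3 -c "
from edge import *
for n in('s','s2','s3'):print(n,edge(np.load(n+'.npy')))
q=np.load('rail.npy');e=.1+.05*q[3];print([proj('side',x).round(2).tolist() for x in railpts(q,[e+.097,e+.107,e+.115,e+.125,e+.135])])"
```

```text
s (array([231.34, 231.57, 231.59, 231.67]), array([0. , 0. , 0.3, 2.3, 6.2, 6.5, 6.5, 5.8, 4.6, 3.4, 1.6, 0.5, 0. ,
       0. ]))
s2 (array([231.34, 231.57, 231.6 , 231.67]), array([0. , 0. , 0.1, 2.1, 6.2, 6.5, 6.6, 5.8, 4.7, 3.5, 1.7, 0.5, 0. ,
       0. ]))
s3 (array([228.1 , 228.24, 228.41, 228.72]), array([0. , 0. , 0. , 0.4, 3.4, 5.2, 5.1, 4.4, 3.9, 3.4, 2.7, 0.9, 0.1,
       0. ]))
[[238.05, 244.39], [234.53, 244.98], [231.71, 245.46], [228.18, 246.05], [224.64, 246.65]]
```

Three readings show the bore position pinned while the force rises in proportion. It had moved freely at 4.4 N, so this is the end stop rather than a bind. Unload, settle slightly, then open slowly.

Emit:
{"api": "servo_tool", "payload": {"motion": [[0,-0.001,0,0,1],[0.0005,-0.002,0,0,1],[0.001,-0.002,0,0,1],[0.001,-0.002,0,0,1]], "force": 20}}

```text
clock: 15.15
tcp_pos: [0.5927, 0.1095, 0.2971]
orientation: [0.643, 1.479, -0.655]
contact_force: [0.2, 0.3, -1.8]
grip_width: 0.0135
```

```bash
python3 -c "
from way import *
way(np.array([242])/1000)
print(edge(grab_frame('side')) if 0 else '')"
```

```text
t 15.15 bore_rail mm [195.7 -93.3  -1.6] yaw rel -52.87 F tool [ 1.8  0.3 -0.1] Mtool [-0.03 -0.   -0.02] w 0.0135
[[-0.0016, 0.0036, 0.0001, np.float64(0.0), 1]]
```

Emit:
{"api": "servo_tool", "payload": {"motion": [[0.0007,0,0,0,0.6],[0.0007,0,0,0,0.4],[0.0007,0,0,0,0.2],[0.0007,0,0,0,0],[0.0007,0,0,0,-0.2],[0.0007,0,0,0,-0.2]]}}

```text
clock: 15.75
tcp_pos: [0.5927, 0.1095, 0.2965]
orientation: [0.643, 1.479, -0.655]
contact_force: [-0.7, -0.2, -0.7]
grip_width: 0.0516
```

Emit:
{"api": "servo_tool", "payload": {"motion": [[-0.01,0,0,0,-0.2],[-0.025,0,0,0,-0.2],[-0.045,0,0,0,-0.2],[-0.07,0,0,0,-0.2],[-0.1,0,0,0,-0.2],[-0.13,0,0,0,-0.2],[-0.16,0,0,0,-0.2],[-0.19,0,0,0,-0.2]]}}

```text
clock: 16.55
tcp_pos: [0.5943, 0.1097, 0.4893]
orientation: [0.644, 1.478, -0.655]
contact_force: [0.5, -0.1, 0.2]
grip_width: 0.0513
```

```bash
python3 - <<'E'
from edge import *
rel(.5,-.1)
s=grab_frame('side');t=grab_frame("top");np.save('s4.npy',s)
print(edge(np.load('s3.npy'))[0],edge(s)[0])
q=np.load('rail.npy');e=.1+.05*q[3];X=railpts(q,[e+.095,e-.1])[0]
# side-view fit of the whole carrier: distance along leg, drop; yaw = leg
yaw=q[2]-q[3];w=26;c=np.round(proj("side",X)).astype(int);sub=blue(s)[c[1]-w:c[1]+w,c[0]-w:c[0]+w]
def f(a):
    P=railpts(q,[e+a[0]])[0];m=render("side",[P[0],P[1],yaw],.11+a[1]-.048,c-w,sub.shape);return ((m-sub)**2).sum()
r=minimize(f,[.093,-.002],method="Nelder-Mead",options=dict(initial_simplex=[[.093,-.002],[.099,-.002],[.093,.003]]));print("along leg, dz",r.x.round(4),"dist",np.hypot(r.x[0],.05).round(4),r.fun)
cv2.imwrite('pics/c8.png',np.hstack([crop(s,245,235,64,64,400,400),crop(t,225,195,64,64,400,400)]))
E
```

```text
t 16.55 tcp [0.5943 0.1097 0.4893] jaw -47.6 x-axis [-0.0085 -0.0034 -1.    ] F [ 0.5 -0.1  0.2] M [ 0.03 -0.07  0.01] w 0.0513 j [-0.94  0.39  0.89  1.67 -0.32  1.25 -0.81]
rel [ 0.0015 -0.2111  0.0913] turn None
[228.1  228.24 228.41 228.72] [227.94 228.25 228.45 228.75]
along leg, dz [0.0946 0.    ] dist 0.107 17.307646597462515
```

View pics/c8.png

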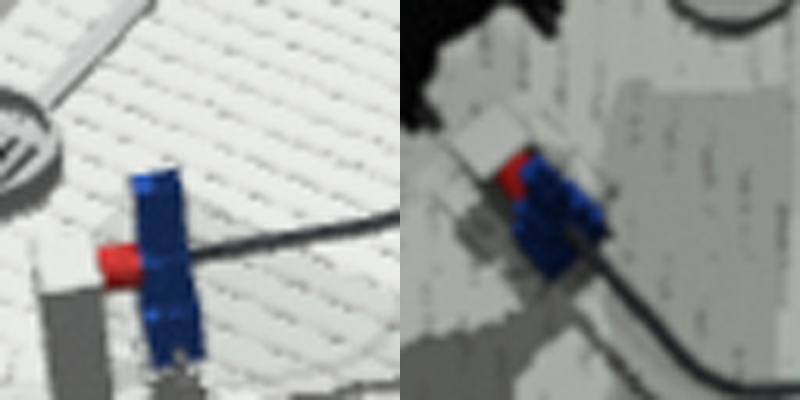

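The carrier hangs fin up at the plunger, side crop (168,265). The red sleeve lies against the bracket at (118,262), and the gripper is well clear. I'll settle briefly, then hand in.

Emit:
{"api": "servo_tool", "payload": {"motion": [[0,0,0,0,-0.2],[0,0,0,0,-0.2],[0,0,0,0,-0.2],[0,0,0,0,-0.2],[0,0,0,0,-0.2],[0,0,0,0,-0.2],[0,0,0,0,-0.2],[0,0,0,0,-0.2]]}}

```text
clock: 17.45
tcp_pos: [0.5955, 0.1092, 0.4921]
orientation: [0.648, 1.473, -0.651]
contact_force: [0.3, -0.0, -0.3]
grip_width: 0.0509
```

```bash
python3 - <<'E'
from edge import *
s=grab_frame('side');a=np.load('s4.npy').astype(int);d=np.abs(s.astype(int)-a)[205:275,225:290].max();print("max change at carrier",d,"plunger edge",edge(s)[0])
f=np.load('s.npy').astype(int);m=(np.abs(s.astype(int)-f).max(2)>40).astype(np.uint8)
for nm,X in(("mug",(.704,-.33,.06)),("ladle",(.754,.038,.03)),("shaker",(.43,.249,.07)),("bowl",(.582,.383,.05)),("chop",(.68,.235,.08))):
    u=np.round(proj("side",X)).astype(int);print(nm,u,m[u[1]-15:u[1]+15,u[0]-15:u[0]+15].sum())
hand_in()
E
```

```text
max change at carrier 52 plunger edge [227.93 228.25 228.45 228.74]
mug [283 160] 0
ladle [211 227] 0
shaker [265 312] 598
bowl [187 331] 0
chop [190 269] 0
the job is handed in; nothing more can be done
```

I threaded the blue carrier onto the bar, slid it round the bend (turn about 53°) and pushed the plunger to its stop. It now hangs there released, fin up. I handed the job in at about 17.5 s of the 72 s allowed; `hand_in()` gives no verdict.

**Force:** The readings I took during the slide stayed under about 3 N at the wrist. The plunger moved at about 4.4 N. The highest reading, at the end stop, was about 9.4 N along the bar (about 11 N in total).

**Plunger and carrier position:** The sleeve shifted by 8.9 to 9.7 mm in the side image, the low end being close to the 8.5 mm needed. The bore stayed put while the push force rose, so I took it to be fully in. The bore was about 107 mm from the bend centre in the side view, against 108 mm wanted. Its height in that fit matched the bar, though a carrier hanging free should sit about 2.5 mm lower.

**Checks that disagreed or are unclear:**
- **Rest:** A few pixels in the carrier area changed between the last two pictures (by up to 52 grey levels). The arm was still drifting slightly, so this may be its shadow. The plunger edge did not move. I did not check further that the carrier was still.
- **Shaker:** The picture changed a lot around it. The arm stood in front of that spot in the first picture, and the gripper never went near it, so I don't think it moved. I did not confirm this.
- **Other bystanders:** The picture was unchanged at the mug, ladle, bowls and chopstick holder.

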